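Lean the stirring paddle on the drip tray

TASK

Take the flat stirring paddle out of its steel cup and stand it on the drip tray to drain, handle up: the end of its blade on the tray floor between the rail and the foot stop, and its flat side leaning against the rail. Lower it and keep hold of it until the blade is down on the tray, do not drop it, then let go. Leave the round rod in the other cup, the jars and the canister as they are.

Things in the scene. Friction and masses are not known exactly. Their poses are not given: they have to be found in the camera images.
- paddle: Flat white plastic paddle, loose, 200 mm long, 10 mm thick, 70 g: blade 50 mm wide over the lowest 75 mm, then a handle 26 mm wide. Origin: centre of the blade's end (foot); z along it to the handle's end, x across the thickness, y the width. It stands blade down in its cup, foot at the +x wall, leaning 30 degrees over the -x rim, towards the robot; 95 mm of handle stands out.
- paddle_cup: Upright open steel cup of square plan, fixed to the bench, holding the paddle. Outside 64 (x) x 68 (y) x 90 mm high, inside 58 x 62 mm, floor 4 mm thick, rim at z = 90 mm. Origin: centre of its underside; z up; its -x side is the one towards the robot, against whose rim the item inside leans.
- rod_cup: Upright open steel cup of square plan, fixed to the bench, holding the round rod. Outside 64 (x) x 68 (y) x 90 mm high, inside 58 x 62 mm, floor 4 mm thick, rim at z = 90 mm. Origin: centre of its underside; z up; its -x side is the one towards the robot, against whose rim the item inside leans.
- rod: Plain round steel rod, 12 mm diameter, 165 mm long, leaning in the other cup, a bystander. Origin: centre of its lower end, z along it upward.
- tray: Fixed aluminium drip tray, 130 (x) x 180 (y) mm, floor at z = 6 mm, edges 15 mm high. Origin: centre of its underside; z up; -x is the rail's side, towards the robot. A low bar across the floor, the foot stop, runs along y from x = 45 to 50 mm, top at z = 20 mm; it keeps a foot from sliding away.
- rail: Steel rail on the tray, a hoop of 12 mm bar: a level bar along y from y = -78 to 78 mm with its axis 90 mm above the tray's underside, and an upright down to the tray at each end. Origin: below the middle of the bar, at x = -30 mm, y = 0, z = 0 of the tray; axes as the tray's.
- jar_a: Closed glass jar with a wide cap and a small knob, 62 mm diameter (cap 68 mm), 137 mm high, loose, a bystander. Origin: centre of its underside, z up.
- jar_b: Closed glass jar with a wide cap and a small knob, 62 mm diameter (cap 68 mm), 137 mm high, loose, a bystander. Origin: centre of its underside, z up.
- canister: Closed steel canister, 60 mm diameter, 100 mm high, loose, a bystander. Origin: centre of its underside, z up.

How it is judged:
On the way, in this order (a step that is already met when the one before it is completed fails the run):
1. the paddle is held by the fingers with its foot above the rim of its cup (z of paddle in the frame of paddle_cup above 0.095 m and contact force between paddle and the fingers above 0.5 N), for 0.1 s.
2. the paddle's foot is down on the tray floor (within 12 mm) between rail and foot stop while the fingers still hold it (z of paddle in the frame of tray below 0.018 m and x of paddle in the frame of tray between -0.03 and 0.05 m and y of paddle in the frame of tray between -0.08 and 0.08 m and contact force between paddle and the fingers above 0.5 N), for 0.1 s.
At the end, for the whole second after the job is handed in: The paddle stands at rest, blade down, foot centre within 8 mm of the tray floor, between rail and foot stop and within 75 mm of the tray's middle along the rail; it leans 7 to 46 degrees from vertical, touching the rail, its width within 29 degrees of the rail's direction (z of paddle in the frame of tray below 0.014 m and x of paddle in the frame of tray between -0.025 and 0.046 m and y of paddle in the frame of tray between -0.075 and 0.075 m and angle between paddle's own z axis and vertical between 0.12 and 0.8 rad and angle between the y axis of paddle and the y axis of tray, either way round below 0.5 rad and contact force between paddle and rail above 0.03 N and linear speed of paddle below 0.02 m/s and angular speed of paddle below 0.2 rad/s).
It fails at once if a jar is moved more than 30 mm or tipped (distance of jar_a from where it was at the start of the episode above 0.03 m or angle between jar_a's own z axis and vertical above 0.35 rad).
It fails at once if a jar is moved more than 30 mm or tipped (distance of jar_b from where it was at the start of the episode above 0.03 m or angle between jar_b's own z axis and vertical above 0.35 rad).
It fails at once if the canister is moved more than 30 mm or tipped (distance of canister from where it was at the start of the episode above 0.03 m or angle between canister's own z axis and vertical above 0.35 rad).
It fails at once if the round rod is moved more than 30 mm or pulled over (distance of rod from where it was at the start of the episode above 0.03 m or angle between rod's own z axis and vertical above 0.9 rad).
It also fails if it takes over 40 s, if anything falls off the work surface, if the arm or the gripper's body presses on something with over 40 N, if the wrist force passes 120 N, or if a joint passes its speed limit or range.

ROBOT

A 6-joint arm with a two-finger parallel gripper is mounted at the origin on the work surface. World frame = base frame: x ahead of the robot, y to its left, z up, the work surface at z = 0. Lengths are in m, angles in rad, forces in N, time in s.
With the tool pointing down it reaches from about 0.375 to 0.975 m from the base axis. Payload 3.8 kg.
Tool frame: the origin (TCP) lies at the very end of the fingers, on their centre line; the grasp point (between the pads) lies 19 mm behind it; z points along the fingers, y is the line along which they close (so a half turn about z gives the same grasp; the last joint's range is limited). The gripper opens to 85 mm and grips with 20 to 120 N. Pads are 22 mm wide; open, the fingers measure 114 mm over their backs; the gripper's body (76 mm by 85 mm) begins 54 mm behind the grasp point. The pads swing forward as they close: fully open they stand 13 mm farther back than shut.
Start: joints at [1.227, 0.264, 1.604, -0, 1.274, -0.037], TCP at [0.204, 0.643, 0.195] pointing down, gripper open.
Joint ranges: [-2.63, 2.63], [-0.94, 2.18], [0.31, 2.57], [-1.31, 4.45], [0, 2.66], [-2.55, 2.55]. Speed limits (rad/s): [2.57, 2.57, 3.14, 3.14, 3.14, 3.14].

INTERFACE

Orientations are given as a rotation vector (axis times angle).
In Python, from workcell import bot, vision gives the robot as it stands. The module is installed in compiled form; this text tells all that it offers.
- The arm moves only by the tool play_rows, never from a script. Its argument "moves" is a list that holds one entry, the list of rows, each a list of 7 numbers: the turn, a rotation vector about the tool's x, y, z as a fraction of full scale, then the shift along the tool's x, y, z as a fraction of full scale, then the finger opening in mm, from 0 to 85.4. In form: [[[ax, ay, az, x, y, z, jaw], ...]]. A call has 1 to 5 rows; each row shifts and turns the commanded pose from where the row before left it, along the tool's axes as they then stand; what a row does not reach is not made up. Full scale, the value 1, is 0.1 m for a shift and 0.5 rad for a turn. A row lasts 1/12 s, in which the tool goes at most 41.7 mm and 7.16 degrees, less where a joint would pass 70% of its speed; a pose out of reach is approached as far as the arm can. A call with a number of a shift or a turn outside -1 to 1 is refused whole. A call with a gripper value outside its range is refused whole. The fingers move at their own pace and stop on an object; "newtons" is the grip in N (left out, the last holds). Time passes only in rows, so rows that do not move let the fingers close. It gives the time, the measured TCP pose, the force, the opening and the grip force at its end, in the units of the state.
- bot.read_state(): the state, without advancing time (a new reading comes with each control period).
- vision.read_camera(name): name is "scene" or "top" or "wrist"; returns a dict with "image" (400x640x3 uint8, red, green, blue), "depth" (400x640 float32, m along the optical axis (not along the pixel's ray), 0 where there is no reading), "K" (3x3 intrinsics, pixels), "R" (3x3) and "t" (3): a world point X has camera coordinates R X + t. Camera axes: x right, y down, z forward; pixel columns grow to the right and rows downward; lengths in m; the calibration is good to about 2 mm. A picture is of the moment at which its call begins.
- bot.finish_job(): hands the job in; it is judged then, once.
The state is a dict: "time": time; "q": joint angles; "joint_vel": joint speeds; "joint_torque": joint torques, N m; "tool_pos": TCP position; "tcp_rot": TCP orientation; "wrist_force": force on the tool from outside, world axes, zero at the start; "torque": the same for the moment, N m; "width": opening from 0.0 (shut) to 1.0 (fully open); "grip_force": force on a finger pad.
Only numpy, scipy, OpenCV 4.12 (cv2) and the standard library are available. Lean on these libraries where they do the work, as an engineer would, in place of code of your own. Each camera call takes 0.05 s, during which the arm holds its last target. There are 200 camera calls.

## Working session

There is one attempt and no reset: what is moved stays moved. The work goes in short steps, Python scripts to look and compute and a tool call to move; the robot and the scene stay as the last step left them, time stands still between calls to the robot, and variables do not carry over. Pictures are saved under pics/ and viewed, at most 10 in all, crops included, and the job is handed in when it is done.

Besides the shell and the picture viewer there is one more tool, called after "Emit:" as name(argument=value, ...) on one line, values as JSON. play_rows: Moves the arm, as the interface text tells. Its arguments: {"type":"object","properties":{"moves":{"type":"array","items":{"type":"array","items":{"type":"array","items":{"type":"number"}}}},"newtons":{"type":"number"}},"required":["moves"]}

```bash
mkdir -p pics; cat > h.py <<'E'
import numpy as np, cv2
from workcell import bot, vision
from scipy.spatial.transform import Rotation as Ro
def cloud(c):
    d=c["depth"]; v,u=np.indices(d.shape); K=c["K"]
    P=np.stack([(u-K[0,2])/K[0,0]*d,(v-K[1,2])/K[1,1]*d,d],-1)
    W=(P-c["t"])@c["R"]; W[d==0]=np.nan
    return W
def take(n,f=None):
    c=vision.read_camera(n)
    if f: cv2.imwrite(f"pics/{f}.png",c["image"][:,:,::-1])
    return c
E
python3 - <<'E'
from h import *
s=bot.read_state();print({k:np.round(v,3) for k,v in s.items()})
for n in("scene","top"):
    c=take(n,n+"0");np.savez(n+"0.npz",**c);print(n,np.round(-c["R"].T@c["t"],3),np.round(c["R"][2],2),c["K"][0,0])
E
```

```text
{'time': np.float64(0.0), 'q': array([ 1.227,  0.265,  1.605,  0.   ,  1.274, -0.037]), 'joint_vel': array([-0.   , -0.001, -0.001,  0.001,  0.   , -0.001]), 'joint_torque': array([-1.0000e-03, -5.1510e+01, -3.6732e+01, -0.0000e+00,  1.2000e-02,
        0.0000e+00]), 'tool_pos': array([0.204, 0.643, 0.194]), 'tcp_rot': array([-0.48 , -3.104,  0.004]), 'wrist_force': array([-0.494,  0.331, -0.502]), 'torque': array([ 0.058, -0.002,  0.075]), 'grip_force': np.float64(0.0), 'width': np.float64(0.996)}
scene [1.056 0.501 0.764] [-0.44 -0.52 -0.74] 443.29638165100494
top [0.506 0.02  0.896] [ 0.15 -0.01 -0.99] 412.47518293875675
```

View pics/scene0.png

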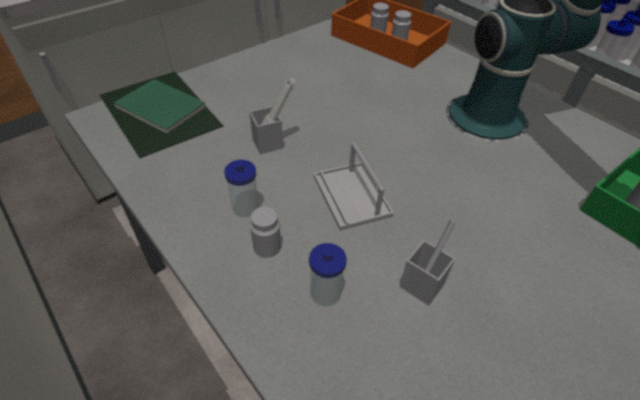

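View pics/top0.png

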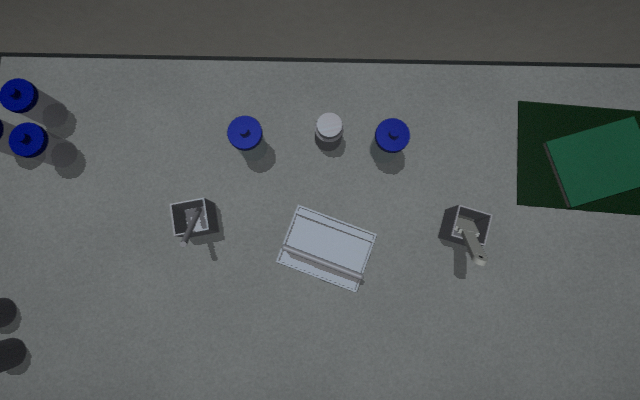

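The scene camera shows the paddle cup at about (267,130) with the handle up to (291,82), the tray at (352,190), and the rod cup at (427,272). In the top view the paddle cup is at (466,225) with its handle tip at (480,262), the tray spans (277..376, 207..290), and the rod cup is at (195,218).

```bash
python3 - <<'E'
from h import *
def ld(n): 
    z=np.load(n+"0.npz"); c={k:z[k] for k in z.files}; return c,cloud(c)
ct,T=ld("top"); cs,S=ld("scene")
def axis(P):
    m=P.mean(0); return m,np.linalg.svd(P-m,full_matrices=False)[2]
# workspace level
for n,W in(("top",T),("scene",S)): print(n,"table z",np.nanmedian(W[(np.abs(W[...,0]-.55)<.3)&(np.abs(W[...,2])<.03)],0)[2])
# tray: pixels raised
def sel(W,x0,x1,y0,y1,z0,z1):
    return (W[...,0]>x0)&(W[...,0]<x1)&(W[...,1]>y0)&(W[...,1]<y1)&(W[...,2]>z0)&(W[...,2]<z1)
g=cv2.cvtColor(ct["image"],cv2.COLOR_RGB2HSV)
roi=np.zeros(g.shape[:2],bool);roi[195:300,265:390]=1
print("gray floor/tray",ct["image"][240,320],ct["image"][320,320],"handle",ct["image"][245,472])
for n,W in(("top",T),("scene",S)):
    c0=np.nanmean(T[235:255,310:340].reshape(-1,3),0)
    near=np.hypot(W[...,0]-c0[0],W[...,1]-c0[1])<.14
    P=W[near&(W[...,2]>.004)&(W[...,2]<.022)]
    r=cv2.minAreaRect(P[:,:2].astype(np.float32)*1000); print(n,"tray rect",r,len(P))
    P=W[near&(W[...,2]>.08)&(W[...,2]<.105)]
    if len(P)>5:
        m,V=axis(P);print(n,"rail",m,V[0],np.ptp(P@V[0]),len(P))
    p=T[225,466]
    q=np.nanmean(T[240:250,468:478].reshape(-1,3),0)
    near=np.hypot(W[...,0]-q[0],W[...,1]-q[1])<.12
    P=W[near&(W[...,2]>.098)]
    m,V=axis(P);v=V[0]*np.sign(V[0,2]);print(n,"paddle pts",len(P),m,v,"normal",V[2],"tilt",np.degrees(np.arccos(v[2])),"ext",[np.percentile((P-m)@v,k) for k in(0,2,98,100)],"wid",np.ptp((P-m)@V[1]))
    tip=P[np.argmax((P-m)@v)];print("tip",tip)
    P=W[near&(W[...,2]>.084)&(W[...,2]<.094)];print(n,"rim",cv2.minAreaRect(P[:,:2].astype(np.float32)*1000),len(P))
E
```

```text
top table z -0.0001728652788321026
scene table z -0.0004635410424688409
gray floor/tray [150 158 170] [109 113 113] handle [100 103 101]
top tray rect ((521.6318359375, 4.124481201171875), (234.6173858642578, 237.48062133789062), 9.09559440612793) 4101
top rail [0.49413279 0.00465355 0.09428382] [-3.38857505e-01 -9.40837551e-01  5.42759065e-04] 0.16743824756861858 543
top paddle pts 438 [ 0.5201296  -0.27006932  0.14699175] [-0.50357435  0.13664509  0.85307737] normal [-0.85078042  0.0933286  -0.51716773] tilt 31.45202440443485 ext [np.float64(-0.057063698057129464), np.float64(-0.05363081711558951), np.float64(0.040278618192737745), np.float64(0.04233894693376983)] wid 0.02769813862477461
tip [ 0.49335868 -0.26625106  0.18020803]
top rim ((569.7547607421875, -287.83514404296875), (69.27369689941406, 64.6690673828125), 73.79784393310547) 291
scene tray rect ((521.4546508789062, -2.2452163696289062), (184.4896697998047, 131.70999145507812), 70.01913452148438) 2662
scene rail [0.49855996 0.01630492 0.0927046 ] [ 0.33921114  0.94068229 -0.00725507] 0.16542586499859885 324
scene paddle pts 328 [ 0.52229178 -0.26645     0.14002959] [-0.48786323  0.14588622  0.86064318] normal [ 0.86310686 -0.06680332  0.50058352] tilt 30.61112446315158 ext [np.float64(-0.04951243018617926), np.float64(-0.046319789685867224), np.float64(0.04529556460053631), np.float64(0.047270836281628335)] wid 0.03186397828143066
tip [ 0.49786382 -0.26363673  0.18063052]
scene rim ((568.549072265625, -283.45654296875), (71.884521484375, 64.86214447021484), 72.94259643554688) 180
```

```bash
cat >> h.py <<'E'
def pose(origin,yaw,local,tilt):
    """world TCP position and rotation; tool z leans tilt from down, towards local +x; tool y = local y"""
    Z=Ro.from_euler('z',yaw,degrees=True)
    t=np.radians(tilt); z=np.array([np.sin(t),0,-np.cos(t)]); y=np.array([0,1.,0])
    return np.array([*origin,0])+Z.apply(local), Z*Ro.from_matrix(np.c_[np.cross(y,z),y,z])
def plan(*targets):
    s=bot.read_state(); p,R=np.array(s["tool_pos"]),Ro.from_rotvec(s["tcp_rot"])
    print("at",np.round(p,4),"t",round(float(s["time"]),2),"F",np.round(s["wrist_force"],1),"w",s["width"],"g",s["grip_force"])
    for P,Q in targets:
        d=(R.inv()*Q).as_rotvec(); n=int(np.ceil(max(np.linalg.norm(d)/.115,np.linalg.norm(P-p)/.039,1)))
        print(n,"rows; turn",np.round(d/.5/n,3))
        for i in range(n):
            print("  ",np.round(np.r_[d/.5/n,R.inv().apply((P-p)/n)/.1],3).tolist())
            R=R*Ro.from_rotvec(d/n)
        p,R=P,Q
CUP=((.5692,-.2855),-16.3); TRAY=((.5215,-.001),-19.8)
def along(s,tilt=30,foot=(.0247,0,.0065)):
    t=np.radians(tilt); return np.array(foot)+s*np.array([-np.sin(t),0,np.cos(t)])
E
python3 - <<'E'
from h import *
R0=Ro.from_rotvec(bot.read_state()["tcp_rot"])
plan((np.array([.42,.15,.30]),R0), pose(*CUP,along(.24),30), pose(*CUP,along(.148),30))
E
```

```text
at [0.2036 0.6428 0.194 ] t 0.1 F [-0.4 -0.4  0.2] w 0.9992733367993019 g 0.0
15 rows; turn [0. 0. 0.]
   [0.0, 0.0, 0.0, -0.237, -0.27, -0.07]
   [0.0, 0.0, 0.0, -0.237, -0.27, -0.07]
   [0.0, 0.0, 0.0, -0.237, -0.27, -0.07]
   [0.0, 0.0, 0.0, -0.237, -0.27, -0.07]
   [0.0, 0.0, 0.0, -0.237, -0.27, -0.07]
   [0.0, 0.0, 0.0, -0.237, -0.27, -0.07]
   [0.0, 0.0, 0.0, -0.237, -0.27, -0.07]
   [0.0, 0.0, 0.0, -0.237, -0.27, -0.07]
   [0.0, 0.0, 0.0, -0.237, -0.27, -0.07]
   [0.0, 0.0, 0.0, -0.237, -0.27, -0.07]
   [0.0, 0.0, 0.0, -0.237, -0.27, -0.07]
   [0.0, 0.0, 0.0, -0.237, -0.27, -0.07]
   [0.0, 0.0, 0.0, -0.237, -0.27, -0.07]
   [0.0, 0.0, 0.0, -0.237, -0.27, -0.07]
   [0.0, 0.0, 0.0, -0.237, -0.27, -0.07]
11 rows; turn [-0.001 -0.095 -0.004]
   [-0.001, -0.095, -0.004, -0.162, -0.338, 0.079]
   [-0.001, -0.095, -0.004, -0.158, -0.339, 0.086]
   [-0.001, -0.095, -0.004, -0.153, -0.339, 0.093]
   [-0.001, -0.095, -0.004, -0.148, -0.339, 0.1]
   [-0.001, -0.095, -0.004, -0.142, -0.34, 0.107]
   [-0.001, -0.095, -0.004, -0.136, -0.34, 0.113]
   [-0.001, -0.095, -0.004, -0.13, -0.34, 0.119]
   [-0.001, -0.095, -0.004, -0.123, -0.341, 0.125]
   [-0.001, -0.095, -0.004, -0.117, -0.341, 0.13]
   [-0.001, -0.095, -0.004, -0.11, -0.341, 0.136]
   [-0.001, -0.095, -0.004, -0.102, -0.342, 0.14]
3 rows; turn [0. 0. 0.]
   [0.0, 0.0, 0.0, -0.0, 0.0, 0.307]
   [0.0, 0.0, 0.0, -0.0, 0.0, 0.307]
   [0.0, 0.0, 0.0, -0.0, 0.0, 0.307]
```

Emit:
play_rows(moves=[[[0,0,0,-0.237,-0.27,-0.07,85],[0,0,0,-0.237,-0.27,-0.07,85],[0,0,0,-0.237,-0.27,-0.07,85],[0,0,0,-0.237,-0.27,-0.07,85],[0,0,0,-0.237,-0.27,-0.07,85]]])

```text
time: 0.52
tool_pos: [0.2761, 0.4771, 0.2297]
tcp_rot: [-0.479, -3.104, 0.002]
wrist_force: [1.1, 1.1, 0.2]
width: 0.998
grip_force: 0.0
```

Emit:
play_rows(moves=[[[0,0,0,-0.237,-0.27,-0.07,85],[0,0,0,-0.237,-0.27,-0.07,85],[0,0,0,-0.237,-0.27,-0.07,85],[0,0,0,-0.237,-0.27,-0.07,85],[0,0,0,-0.237,-0.27,-0.07,85]]])

```text
time: 0.93
tool_pos: [0.3482, 0.3127, 0.2651]
tcp_rot: [-0.479, -3.105, 0.001]
wrist_force: [1.0, 0.6, -0.6]
width: 0.994
grip_force: 0.0
```

Emit:
play_rows(moves=[[[0,0,0,-0.237,-0.27,-0.07,85],[0,0,0,-0.237,-0.27,-0.07,85],[0,0,0,-0.237,-0.27,-0.07,85],[0,0,0,-0.237,-0.27,-0.07,85],[0,0,0,-0.237,-0.27,-0.07,85]]])

```text
time: 1.35
tool_pos: [0.4204, 0.1483, 0.3002]
tcp_rot: [-0.48, -3.105, 0.0]
wrist_force: [0.3, 0.4, 0.9]
width: 0.992
grip_force: 0.0
```

Emit:
play_rows(moves=[[[0,-0.095,-0.004,-0.16,-0.34,0.08,85],[0,-0.095,-0.004,-0.16,-0.34,0.085,85],[0,-0.095,-0.004,-0.155,-0.34,0.09,85],[0,-0.095,-0.004,-0.15,-0.34,0.1,85],[0,-0.095,-0.004,-0.14,-0.34,0.105,85]]])

```text
time: 1.77
tool_pos: [0.4465, -0.0379, 0.2611]
tcp_rot: [0.428, 2.872, -0.054]
wrist_force: [0.7, -1.0, 0.2]
width: 0.995
grip_force: 0.0
```

```bash
python3 - <<'E'
from h import *
plan(pose(*CUP,along(.24),30))
E
```

```text
at [ 0.4465 -0.0379  0.2611] t 1.77 F [ 0.7 -1.   0.2] w 0.9953952732693347 g 0.0
6 rows; turn [-0.002 -0.095 -0.003]
   [-0.002, -0.095, -0.003, -0.134, -0.337, 0.114]
   [-0.002, -0.095, -0.003, -0.128, -0.337, 0.119]
   [-0.002, -0.095, -0.003, -0.122, -0.337, 0.125]
   [-0.002, -0.095, -0.003, -0.115, -0.338, 0.13]
   [-0.002, -0.095, -0.003, -0.108, -0.338, 0.135]
   [-0.002, -0.095, -0.003, -0.101, -0.338, 0.14]
```

Emit:
play_rows(moves=[[[-0.002,-0.095,-0.003,-0.134,-0.337,0.114,85],[-0.002,-0.095,-0.003,-0.128,-0.337,0.12,85],[-0.002,-0.095,-0.003,-0.122,-0.337,0.125,85],[-0.002,-0.095,-0.003,-0.115,-0.338,0.13,85],[-0.002,-0.095,-0.003,-0.108,-0.338,0.135,85]]])

```text
time: 2.18
tool_pos: [0.472, -0.2221, 0.2222]
tcp_rot: [0.383, 2.639, -0.094]
wrist_force: [0.7, 0.8, -1.0]
width: 0.998
grip_force: 0.0
```

Emit:
play_rows(moves=[[[-0.002,-0.095,-0.003,-0.1,-0.338,0.14,85],[0,0,0,0,0,0,85]]])

```text
time: 2.35
tool_pos: [0.4744, -0.2621, 0.211]
tcp_rot: [0.384, 2.597, -0.102]
wrist_force: [-0.9, 0.9, -0.9]
width: 0.996
grip_force: 0.0
```

```bash
python3 - <<'E'
from h import *
plan(pose(*CUP,along(.148),30))
c=take("wrist","wrist1"); np.savez("wrist1.npz",**c)
W=cloud(c); P=W[(W[...,2]>.105)&(W[...,2]<.2)&(np.hypot(W[...,0]-.52,W[...,1]+.27)<.06)]
print(len(P))
if len(P)>20:
    p,Q=pose(*CUP,along(0),30); l=(P-p)@Q.as_matrix(); print("tool-frame percentiles x,y,z",np.round(np.percentile(l,[2,50,98],axis=0),4))
    print("lateral at low/high", np.round([np.mean(l[l[:,2]>-.14,1]),np.mean(l[l[:,2]<-.16,1])],4))
E
```

```text
at [ 0.4744 -0.2621  0.211 ] t 2.35 F [-0.9  0.9 -0.9] w 0.9958934619766495 g 0.0
3 rows; turn [-0.003 -0.002 -0.005]
   [-0.003, -0.002, -0.005, -0.013, 0.015, 0.3]
   [-0.003, -0.002, -0.005, -0.013, 0.015, 0.301]
   [-0.003, -0.002, -0.005, -0.012, 0.014, 0.301]
1504
tool-frame percentiles x,y,z [[-0.0045 -0.0135 -0.1995]
 [ 0.0049 -0.0012 -0.1859]
 [ 0.0054  0.0111 -0.1208]]
lateral at low/high [-0.0011 -0.0012]
```

View pics/wrist1.png

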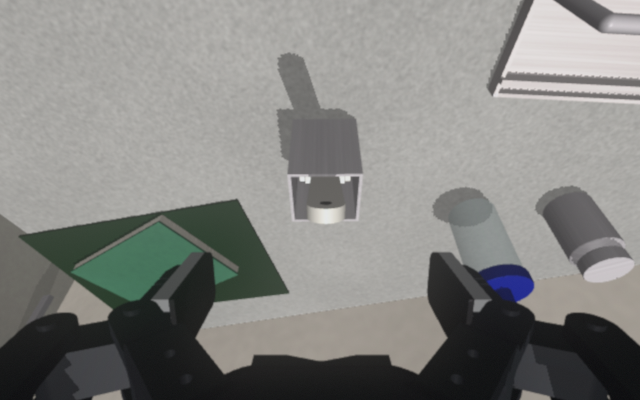

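The wrist view shows the handle end (about (325,205)) centred between the fingers over the cup (325,170). The depth points agree with my model to about 1 mm, so I'll go in and close.

Emit:
play_rows(moves=[[[-0.003,-0.002,-0.005,-0.013,0.01,0.3,85],[-0.003,-0.002,-0.005,-0.013,0.01,0.3,85],[-0.003,-0.002,-0.005,-0.012,0.01,0.3,85],[0,0,0,0,0,0,85],[0,0,0,0,0,0,50]]], newtons=60)

```text
time: 2.82
tool_pos: [0.5241, -0.2653, 0.1359]
tcp_rot: [0.361, 2.599, -0.092]
wrist_force: [0.0, 0.1, -0.3]
width: 0.876
grip_force: 0.0
```

Emit:
play_rows(moves=[[[0,0,0,0,0,0,35],[0,0,0,0,0,0,15],[0,0,0,0,0,0,15],[0,0,0,0,0,0,15],[0,0,0,0,0,0,15]]], newtons=60)

```text
time: 3.23
tool_pos: [0.5251, -0.268, 0.1399]
tcp_rot: [0.362, 2.592, -0.097]
wrist_force: [-0.7, 0.1, 0.8]
width: 0.177
grip_force: 0.0
```

Emit:
play_rows(moves=[[[0,0,0,0,0,0,15],[0,0,0,0,0,0,15],[0,0,0,0,0,0,15]]])

```text
time: 3.48
tool_pos: [0.5249, -0.2679, 0.139]
tcp_rot: [0.363, 2.593, -0.097]
wrist_force: [-2.5, -0.6, 1.5]
width: 0.175
grip_force: 1.4
```

```bash
python3 - <<'E'
from h import *
p,Q=pose(*CUP,along(.148),30); s=bot.read_state(); print(np.round((np.array(s["tool_pos"])-p)@Q.as_matrix(),4))
plan(pose(*CUP,along(.148)+[-.03,0,.12],30))
take("scene","scene1")
E
```

```text
[-0.0038  0.0044 -0.0028]
at [ 0.5249 -0.2679  0.139 ] t 3.48 F [-2.5 -0.6  1.5] w 0.17509712129950677 g 1.4205334335565567
4 rows; turn [0.002 0.001 0.003]
   [0.002, 0.001, 0.003, -0.076, -0.01, -0.29]
   [0.002, 0.001, 0.003, -0.076, -0.011, -0.29]
   [0.002, 0.001, 0.003, -0.076, -0.011, -0.29]
   [0.002, 0.001, 0.003, -0.076, -0.011, -0.29]
```

View pics/scene1.png

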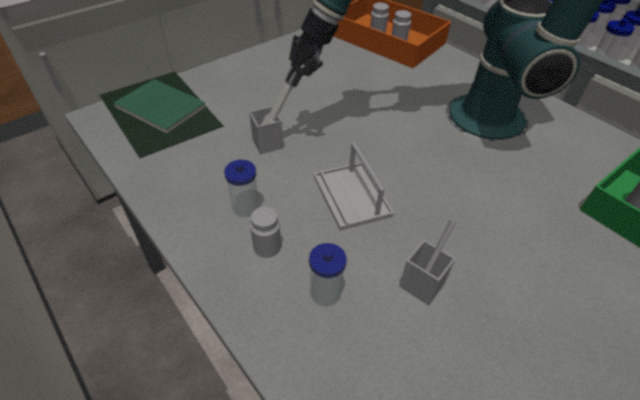

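```bash
python3 - <<'E'
from h import *
c=take("wrist","wrist2")
c=take("scene");W=cloud(c);P=W[(W[...,2]>.1)&(W[...,2]<.2)&(np.hypot(W[...,0]-.52,W[...,1]+.27)<.06)]
print(len(P),bot.read_state()["width"])
E
```

```text
453 0.1755811458263736
```

View pics/wrist2.png

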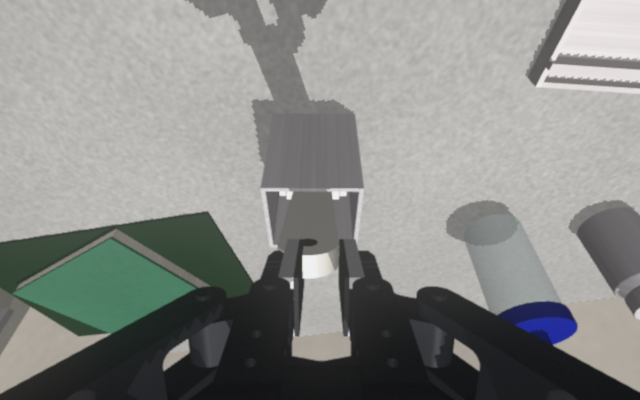

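The scene view shows the gripper around the handle at (290,85). In the wrist view the handle's end (320,258) lies between the fingertips, which stand 15 mm apart, narrower than the handle. I need the geometry in the tool frame.

```bash
python3 - <<'E'
from h import *
s=bot.read_state(); p=np.array(s["tool_pos"]);M=Ro.from_rotvec(s["tcp_rot"]).as_matrix()
c=take("wrist");W=cloud(c);L=(W-p)@M
print("cam in tool",np.round((-c["R"].T@c["t"]-p)@M,3))
np.set_printoptions(suppress=True)
for (u,v) in [(320,268),(320,262),(310,242),(300,225),(330,225),(320,215),(291,260),(296,260),(350,260),(345,260),(298,310),(345,310),(270,270),(370,270)]: print((u,v),c["image"][v,u],np.round(L[v,u],4),np.round(W[v,u],4))
img=cv2.resize(c["image"][180:350,240:400],(800,850-250),interpolation=cv2.INTER_NEAREST)
cv2.imwrite("pics/w3.png",img[:,:,::-1])
E
```

```text
cam in tool [ 0.067  0.001 -0.178]
(320, 268) [231 229 223] [ 0.0024  0.0002 -0.0478] [ 0.4999 -0.2607  0.1791]
(320, 262) [231 229 223] [ 0.0049  0.0002 -0.0475] [ 0.4981 -0.2601  0.1776]
(310, 242) [50 50 49] [ 0.0089 -0.0041 -0.0366] [ 0.4988 -0.2647  0.1661]
(300, 225) [108 107 104] [ 0.0084 -0.0096 -0.0136] [ 0.5089 -0.2733  0.1465]
(330, 225) [109 107 104] [ 0.0086  0.0049 -0.0142] [ 0.5124 -0.2592  0.1469]
(320, 215) [108 107 103] [0.0088 0.0001 0.0011] [ 0.5183 -0.2659  0.1336]
(291, 260) [90 90 90] [ 0.0115 -0.0102 -0.0599] [ 0.4838 -0.2668  0.1849]
(296, 260) [63 63 62] [ 0.0114 -0.0084 -0.0596] [ 0.4845 -0.2652  0.1848]
(350, 260) [90 90 90] [ 0.0118  0.0109 -0.0607] [ 0.4888 -0.2463  0.1855]
(345, 260) [55 55 54] [ 0.0113  0.0092 -0.0595] [ 0.4894 -0.2483  0.1847]
(298, 310) [68 67 67] [-0.0006 -0.0071 -0.0727] [ 0.4885 -0.265   0.2021]
(345, 310) [59 58 59] [-0.0003  0.0085 -0.0732] [ 0.4922 -0.2498  0.2024]
(270, 270) [47 48 47] [ 0.0071 -0.018  -0.0588] [ 0.4858 -0.2755  0.1863]
(370, 270) [52 52 51] [ 0.0075  0.0183 -0.0598] [ 0.495  -0.2404  0.1869]
```

View pics/w3.png

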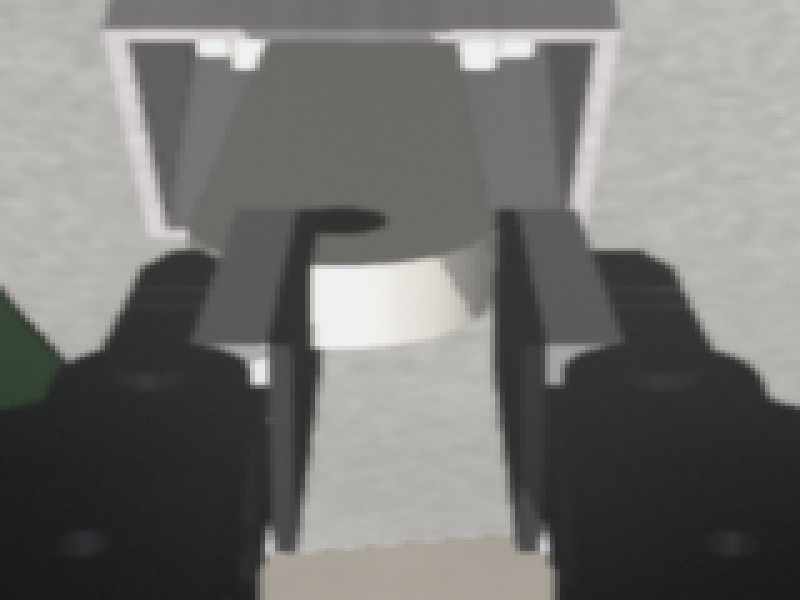

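The crop shows the pads either side of the handle's end without pressing it; they may end short of it. I'll measure where the pads end along the tool axis.

```bash
python3 - <<'E'
from h import *
np.set_printoptions(suppress=True)
s=bot.read_state(); p=np.array(s["tool_pos"]);M=Ro.from_rotvec(s["tcp_rot"]).as_matrix()
c=take("wrist");L=(cloud(c)-p)@M
for u in (291,350):
  for v in range(226,286,5): print((u,v),c["image"][v,u],np.round(L[v,u],4))
for n in("scene","top"):
  c=take(n);L=(cloud(c)-p)@M
  near=(np.abs(L[...,0])<.02)&(np.abs(L[...,1])<.05)&(L[...,2]>-.14)&(L[...,2]<.02)
  dark=near&(c["image"].max(2)<75)
  print(n,[(round(float(a),3),int((dark&(L[...,2]>a)&(L[...,2]<a+.01)).sum()),int((near&~dark&(L[...,2]>a)&(L[...,2]<a+.01)).sum())) for a in np.arange(-.12,.02,.01)])
E
```

```text
(291, 226) [109 107 104] [ 0.0088 -0.0138 -0.0161]
(291, 231) [108 107 104] [ 0.0086 -0.0133 -0.0224]
(291, 236) [108 107 103] [ 0.0087 -0.0127 -0.029 ]
(291, 241) [90 90 90] [ 0.0122 -0.0115 -0.0436]
(291, 246) [91 91 91] [ 0.0122 -0.0111 -0.0487]
(291, 251) [91 91 91] [ 0.0115 -0.0108 -0.0518]
(291, 256) [90 90 90] [ 0.0118 -0.0104 -0.057 ]
(291, 261) [90 90 90] [ 0.0117 -0.0101 -0.0611]
(291, 266) [90 90 89] [ 0.0115 -0.0098 -0.0647]
(291, 271) [89 90 89] [ 0.0116 -0.0095 -0.0687]
(291, 276) [94 94 95] [ 0.0117 -0.0092 -0.0724]
(291, 281) [180 181 180] [ 0.0095 -0.0093 -0.0716]
(350, 226) [114 112 114] [-0.0319  0.0242  0.098 ]
(350, 231) [114 113 114] [-0.0344  0.0239  0.0931]
(350, 236) [115 113 115] [-0.0367  0.0235  0.088 ]
(350, 241) [92 92 91] [ 0.0113  0.0124 -0.0415]
(350, 246) [91 92 91] [ 0.0117  0.0119 -0.0475]
(350, 251) [92 92 92] [ 0.0118  0.0115 -0.0526]
(350, 256) [92 91 91] [ 0.0115  0.0112 -0.0565]
(350, 261) [90 90 91] [ 0.0117  0.0109 -0.0611]
(350, 266) [91 91 91] [ 0.0117  0.0105 -0.0651]
(350, 271) [90 90 90] [ 0.0118  0.0102 -0.0691]
(350, 276) [93 94 94] [ 0.0117  0.01   -0.0724]
(350, 281) [163 163 163] [ 0.0096  0.0101 -0.0719]
scene [(-0.12, 96, 1), (-0.11, 99, 4), (-0.1, 99, 6), (-0.09, 89, 14), (-0.08, 43, 9), (-0.07, 46, 19), (-0.06, 45, 12), (-0.05, 34, 16), (-0.04, 8, 24), (-0.03, 0, 39), (-0.02, 0, 31), (-0.01, 0, 37), (-0.0, 0, 33), (0.01, 0, 35)]
top [(-0.12, 116, 0), (-0.11, 143, 0), (-0.1, 133, 1), (-0.09, 160, 2), (-0.08, 41, 10), (-0.07, 44, 15), (-0.06, 50, 15), (-0.05, 39, 33), (-0.04, 11, 9), (-0.03, 0, 11), (-0.02, 5, 34), (-0.01, 7, 29), (-0.0, 6, 31), (0.01, 8, 31)]
```

The pads really end about 38 mm behind the reported TCP: all three cameras put pad material at tool z −73 to −40 mm, so only the handle's rounded end was reached. I'll trust vision, reopen, and re-measure before advancing.

Emit:
play_rows(moves=[[[0,0,0,0,0,0,60],[0,0,0,0,0,0,60],[0,0,0,0,0,0,60],[0,0,0,0,0,0,60]]])

```text
time: 4.17
tool_pos: [0.5244, -0.2672, 0.1375]
tcp_rot: [0.363, 2.595, -0.095]
wrist_force: [-0.2, -0.5, -0.6]
width: 0.701
grip_force: 0.0
```

```bash
cat >> h.py <<'E'
def handle(zmin=.11):
    """underside of the handle and pad ends, from the wrist camera, in the tool frame"""
    s=bot.read_state(); p=np.array(s["tool_pos"]);M=Ro.from_rotvec(s["tcp_rot"]).as_matrix()
    c=take("wrist");L=(cloud(c)-p)@M
    return c,L,s
E
python3 - <<'E'
from h import *
np.set_printoptions(suppress=True)
c,L,s=handle()
p,Q=pose(*CUP,along(.148),30);print("rel target",np.round((np.array(s["tool_pos"])-p)@Q.as_matrix(),4),"w",s["width"])
print("rot err",np.round((Ro.from_rotvec(s["tcp_rot"]).inv()*Q).as_rotvec(),4))
for v in range(190,300,6):
    r=(np.abs(L[v,:,0])<.025)&(np.abs(L[v,:,1])<.045)&(L[v,:,2]<.06)&(L[v,:,2]>-.08)
    k=np.where(r)[0]
    # split in runs by jump
    if len(k):
        for g in np.split(k,np.where((np.diff(k)>1)|(np.abs(np.diff(L[v,k,2]))>.006))[0]+1):
            if len(g)>4: print(v,(g[0],g[-1]),"y",np.round(L[v,[g[0],g[-1]],1],4),"x,z mid",np.round(L[v,g[len(g)//2],[0,2]],4),c["image"][v,g[len(g)//2]])
E
```

```text
rel target [-0.0024  0.0049 -0.0019] w 0.701072114121722
rot err [0.005  0.0005 0.0052]
190 (np.int64(259), np.int64(346)) y [-0.0399  0.017 ] x,z mid [0.0103 0.0494] [117 115 117]
190 (np.int64(348), np.int64(362)) y [0.0183 0.0274] x,z mid [0.0104 0.0489] [131 128 130]
196 (np.int64(260), np.int64(265)) y [-0.04   -0.0372] x,z mid [0.0053 0.0532] [202 197 199]
196 (np.int64(284), np.int64(323)) y [-0.0232  0.0019] x,z mid [0.0074 0.045 ] [102 100  97]
196 (np.int64(357), np.int64(361)) y [0.0248 0.0273] x,z mid [0.0051 0.0536] [202 197 200]
202 (np.int64(261), np.int64(265)) y [-0.0399 -0.0372] x,z mid [0.0004 0.0559] [206 202 204]
202 (np.int64(281), np.int64(323)) y [-0.0235  0.0019] x,z mid [0.0072 0.0316] [103 101  97]
202 (np.int64(356), np.int64(360)) y [0.0246 0.027 ] x,z mid [0.0001 0.0564] [198 193 196]
208 (np.int64(262), np.int64(266)) y [-0.0398 -0.0375] x,z mid [-0.0049  0.0592] [207 203 206]
208 (np.int64(278), np.int64(322)) y [-0.0238  0.0012] x,z mid [0.0079 0.0168] [104 102  98]
208 (np.int64(356), np.int64(360)) y [0.0246 0.0274] x,z mid [-0.0048  0.0587] [207 20
[... 3728 characters left out ...]
t64(435)) y [0.0303 0.0369] x,z mid [ 0.0112 -0.0743] [46 46 46]
280 (np.int64(436), np.int64(448)) y [0.0397 0.0437] x,z mid [ 0.0074 -0.0672] [44 44 44]
286 (np.int64(207), np.int64(249)) y [-0.0348 -0.0298] x,z mid [ 0.0087 -0.0736] [38 39 38]
286 (np.int64(392), np.int64(434)) y [0.0302 0.0359] x,z mid [ 0.009  -0.0742] [46 46 45]
292 (np.int64(212), np.int64(248)) y [-0.0339 -0.0297] x,z mid [ 0.0053 -0.0714] [39 39 39]
292 (np.int64(393), np.int64(429)) y [0.0302 0.0344] x,z mid [ 0.0055 -0.0718] [45 45 44]
298 (np.int64(215), np.int64(246)) y [-0.0325 -0.0295] x,z mid [ 0.0027 -0.0707] [39 39 38]
298 (np.int64(395), np.int64(426)) y [0.0304 0.0334] x,z mid [ 0.0036 -0.0723] [43 43 42]
```

The handle is now pushed about 7 mm to −y (tool y centre −12.6 mm, 2° off), still upright in the cup. Next I'll align, centre, then advance 40 mm.

Emit:
play_rows(moves=[[[-0.076,0,0,0.023,-0.104,0,70],[0,0,0,0,0,0,70],[0,0,0,0,0,0.13,70],[0,0,0,0,0,0.13,70],[0,0,0,0,0,0.14,70]]])

```text
time: 4.63
tool_pos: [0.54, -0.2815, 0.1025]
tcp_rot: [0.351, 2.591, -0.048]
wrist_force: [0.0, -0.2, 0.3]
width: 0.821
grip_force: 0.0
```

Emit:
play_rows(moves=[[[0,0,0,0,0,0,60],[0,0,0,0,0,0,60]]])

```text
time: 4.8
tool_pos: [0.5391, -0.2803, 0.1013]
tcp_rot: [0.35, 2.594, -0.045]
wrist_force: [-0.3, -0.4, 0.5]
width: 0.702
grip_force: 0.0
```

```bash
cat >> h.py <<'E'
def strips(rows=range(190,300,10)):
    c,L,s=handle(); print("w",s["width"],"F",np.round(s["wrist_force"],1))
    for v in rows:
        r=(np.abs(L[v,:,0])<.013)&(np.abs(L[v,:,1])<.045)&(L[v,:,2]<.1)&(L[v,:,2]>-.1); k=np.where(r)[0]
        if len(k):
            for g in np.split(k,np.where((np.diff(k)>1)|(np.abs(np.diff(L[v,k,2]))>.006))[0]+1):
                if len(g)>8: print(v,"y",np.round(L[v,[g[0],g[-1]],1],4),"x,z mid",np.round(L[v,g[len(g)//2],[0,2]],4),c["image"][v,g[len(g)//2]])
E
python3 - <<'E'
from h import *
strips()
E
```

```text
w 0.7018452699054082 F [-0.3 -0.4  0.5]
200 y [-0.0321  0.0355] x,z mid [0.0123 0.0177] [114 111 113]
210 y [-0.0317  0.0205] x,z mid [0.008  0.0126] [109 107 109]
210 y [0.0216 0.0357] x,z mid [0.0083 0.0115] [114 111 113]
220 y [-0.0317 -0.03  ] x,z mid [0.0028 0.0108] [208 202 205]
220 y [-0.0152  0.0104] x,z mid [0.0051 0.0039] [105 102 100]
220 y [0.0309 0.0358] x,z mid [-0.0026  0.0265] [90 88 89]
230 y [-0.0148  0.01  ] x,z mid [ 0.0052 -0.0118] [105 103  99]
230 y [0.0317 0.0349] x,z mid [-0.0069  0.0207] [98 95 97]
240 y [-0.0152 -0.0063] x,z mid [ 0.0047 -0.0236] [107 104 101]
240 y [-0.0054  0.0103] x,z mid [ 0.0044 -0.0229] [105 103  99]
250 y [-0.036  -0.0328] x,z mid [ 0.0119 -0.0517] [89 89 89]
250 y [-0.032  -0.0294] x,z mid [ 0.0115 -0.0508] [53 53 52]
250 y [-0.015  0.01 ] x,z mid [ 0.0046 -0.035 ] [105 104 100]
250 y [0.0304 0.0367] x,z mid [ 0.0117 -0.0514] [90 90 90]
260 y [-0.0428 -0.0389] x,z mid [ 0.0073 -0.0508] [47 47 47]
260 y [-0.0361 -0.0294] x,z mid [ 0.0112 -0.0591] [53 53 53]
260 y [-0.0154  0.0103] x,z mid [ 0.005  -0.0458] [105 104 100]
260 y [0.0303
[... 318 characters left out ...]
d [ 0.0047 -0.0541] [105 104 100]
270 y [0.0304 0.0368] x,z mid [ 0.0117 -0.0681] [51 51 50]
270 y [0.0397 0.044 ] x,z mid [ 0.0077 -0.0602] [50 50 50]
280 y [-0.0428 -0.0388] x,z mid [ 0.0076 -0.0674] [37 39 39]
280 y [-0.0357 -0.0319] x,z mid [ 0.0111 -0.0738] [84 85 84]
280 y [-0.031  -0.0296] x,z mid [ 0.0059 -0.0641] [45 45 45]
280 y [-0.015   0.0103] x,z mid [ 0.004  -0.0607] [105 104 100]
280 y [0.0305 0.0369] x,z mid [ 0.0105 -0.0728] [45 46 45]
280 y [0.0396 0.0438] x,z mid [ 0.0074 -0.0672] [46 46 46]
290 y [-0.0339 -0.0297] x,z mid [ 0.0056 -0.0705] [40 40 39]
290 y [-0.0151  0.0102] x,z mid [ 0.0048 -0.0692] [105 104 100]
290 y [0.0304 0.035 ] x,z mid [ 0.0091 -0.0768] [45 44 44]
```

Well aligned; a 2.5 mm sideways correction and then close.

Emit:
play_rows(moves=[[[0,0,0,0,-0.025,0,60],[0,0,0,0,0,0,45],[0,0,0,0,0,0,35],[0,0,0,0,0,0,12],[0,0,0,0,0,0,12]]], newtons=60)

```text
time: 5.27
tool_pos: [0.5393, -0.284, 0.1033]
tcp_rot: [0.349, 2.591, -0.048]
wrist_force: [-0.8, 0.6, 2.1]
width: 0.298
grip_force: 58.6
```

Emit:
play_rows(moves=[[[0,0,0,0,0,0,12],[0,0,0,0,0,0,12],[0,0,0,0,0,0,12]]])

```text
time: 5.52
tool_pos: [0.5394, -0.284, 0.1032]
tcp_rot: [0.349, 2.591, -0.048]
wrist_force: [-2.8, 0.1, 4.1]
width: 0.293
grip_force: 59.0
```

```bash
python3 - <<'E'
from h import *
s=bot.read_state(); R=Ro.from_rotvec(s["tcp_rot"])
ex=Ro.from_euler('z',CUP[1],degrees=True).apply([1,0,0])
up=np.array([0,0,.13])-.035*ex
plan((np.array(s["tool_pos"])+up,R))
E
```

```text
at [ 0.5394 -0.284   0.1032] t 5.52 F [-2.8  0.1  4.1] w 0.2925183643501746 g 58.95527958869934
4 rows; turn [0. 0. 0.]
   [0.0, 0.0, 0.0, -0.088, 0.013, -0.325]
   [0.0, 0.0, 0.0, -0.088, 0.013, -0.325]
   [0.0, 0.0, 0.0, -0.088, 0.013, -0.325]
   [0.0, 0.0, 0.0, -0.088, 0.013, -0.325]
```

Emit:
play_rows(moves=[[[0,0,0,-0.02,0,-0.1,12],[0,0,0,-0.044,0.006,-0.16,12],[0,0,0,-0.044,0.006,-0.16,12],[0,0,0,-0.044,0.006,-0.16,12],[0,0,0,-0.044,0.006,-0.16,12]]])

```text
time: 5.93
tool_pos: [0.5185, -0.2776, 0.1764]
tcp_rot: [0.349, 2.594, -0.045]
wrist_force: [-0.5, 0.9, -1.0]
width: 0.293
grip_force: 59.4
```

Emit:
play_rows(moves=[[[0,0,0,-0.044,0.006,-0.16,12],[0,0,0,-0.044,0.006,-0.16,12],[0,0,0,-0.044,0.006,-0.16,12],[0,0,0,-0.044,0.006,-0.16,12],[0,0,0,0,0,0,12]]])

```text
time: 6.35
tool_pos: [0.5041, -0.2748, 0.2451]
tcp_rot: [0.348, 2.587, -0.05]
wrist_force: [0.3, -0.4, 0.0]
width: 0.296
grip_force: 59.5
```

Emit:
play_rows(moves=[[[0,0,0,0,0,0,12],[0,0,0,0,0,0,12]]])

```text
time: 6.52
tool_pos: [0.5026, -0.2733, 0.2393]
tcp_rot: [0.349, 2.594, -0.045]
wrist_force: [0.0, 0.2, -1.1]
width: 0.291
grip_force: 59.5
```

```bash
python3 - <<'E'
from h import *
s=bot.read_state();p=np.array(s["tool_pos"]);M=Ro.from_rotvec(s["tcp_rot"]).as_matrix();print(s["width"],s["grip_force"],p,"tool z",M[:,2],"y",M[:,1])
for n in("scene","top","wrist"):
    c=take(n,n+"4");L=(cloud(c)-p)@M
    k=(np.abs(L[...,0])<.03)&(np.abs(L[...,1])<.04)&(L[...,2]>-.03)&(L[...,2]<.14)
    P=L[k]
    print(n,len(P))
    for a in np.arange(-.03,.14,.02):
        q=P[(P[:,2]>a)&(P[:,2]<a+.02)]
        if len(q)>4: print(round(a,2),len(q),"x",np.round(np.percentile(q[:,0],[3,50,97]),4),"y",np.round(np.percentile(q[:,1],[2,98]),4))
    print("max z",np.sort(P[:,2])[-5:])
E
```

```text
0.29083112710944126 59.511287212371826 [ 0.50259931 -0.27329638  0.23928931] tool z [ 0.49135505 -0.09869218 -0.86534968] y [0.25531888 0.96623131 0.03477525]
scene 706
-0.03 85 x [-0.0035 -0.0014  0.0068] y [-0.0107  0.0174]
-0.01 78 x [-0.003  -0.0008  0.0068] y [-0.009   0.0171]
0.01 86 x [-0.0033 -0.0009  0.0071] y [-0.0125  0.0226]
0.03 118 x [-0.0028 -0.0012  0.0069] y [-0.0189  0.0279]
0.05 112 x [-0.0028 -0.0008  0.0063] y [-0.0203  0.0288]
0.07 116 x [-0.0032 -0.0007  0.0067] y [-0.0217  0.029 ]
0.09 109 x [-0.0027 -0.0006  0.0072] y [-0.022   0.0289]
max z [0.10933604 0.10946424 0.10974472 0.11029877 0.11126607]
top 932
-0.03 98 x [-0.0046 -0.0036  0.0039] y [-0.0126  0.0129]
-0.01 118 x [-0.0043 -0.0036  0.0048] y [-0.0124  0.0129]
0.01 133 x [-0.0042 -0.0031  0.0051] y [-0.0158  0.0188]
0.03 174 x [-0.0042 -0.0032  0.0045] y [-0.0238  0.0253]
0.05 147 x [-0.0041 -0.0032  0.0048] y [-0.0228  0.025 ]
0.07 136 x [-0.0041 -0.0031  0.0049] y [-0.0235  0.025 ]
0.09 122 x [-0.0038 -0.0029  0.0039] y [-0.023   0.0252]
max z [0.10933209 0.11121711 0.11124993 0.11229598 0.11283568]
wrist 4360
-0.03 858 x [0.0067 0.0072 0.0076] y [-0.0117  0.0128]
-0.01 618 x [0.0069 0.0073 0.0077] y [-0.0118  0.0128]
0.01 732 x [-0.0009  0.0074  0.0079] y [-0.0176  0.0188]
0.03 866 x [-0.0006  0.0076  0.008 ] y [-0.0236  0.0248]
0.05 517 x [0.0075 0.0079 0.0082] y [-0.0229  0.0243]
0.07 432 x [0.0078 0.0081 0.0084] y [-0.0229  0.0242]
0.09 337 x [0.008  0.0083 0.0086] y [-0.0227  0.0243]
max z [0.10897931 0.10907702 0.10910283 0.10918596 0.10946195]
```

Paddle is firmly held: its foot sits at tool (2, 1, 110) mm, aligned within a degree. Now to plan the transfer and descent to the tray.

```bash
cat >> h.py <<'E'
FOOT=np.array([.002,.001,.110])
def footpose(local,tilt):
    P,Q=pose(*TRAY,local,tilt); return P-Q.apply(FOOT),Q
E
python3 - <<'E'
from h import *
plan(footpose([.037,0,.145],33))
E
```

```text
at [ 0.5025 -0.2732  0.2385] t 6.67 F [-0.6  0.7 -0.7] w 0.2973491608760506 g 59.51109230518341
8 rows; turn [ 0.019 -0.014  0.014]
   [0.019, -0.014, 0.014, 0.085, 0.336, -0.035]
   [0.019, -0.014, 0.014, 0.087, 0.335, -0.039]
   [0.019, -0.014, 0.014, 0.089, 0.334, -0.042]
   [0.019, -0.014, 0.014, 0.091, 0.333, -0.046]
   [0.019, -0.014, 0.014, 0.093, 0.332, -0.05]
   [0.019, -0.014, 0.014, 0.095, 0.331, -0.054]
   [0.019, -0.014, 0.014, 0.097, 0.329, -0.057]
   [0.019, -0.014, 0.014, 0.098, 0.328, -0.061]
```

Emit:
play_rows(moves=[[[0.01,-0.007,0.007,0.042,0.168,-0.018,12],[0.019,-0.014,0.014,0.085,0.336,-0.037,12],[0.019,-0.014,0.014,0.088,0.335,-0.04,12],[0.019,-0.014,0.014,0.09,0.334,-0.044,12],[0.019,-0.014,0.014,0.092,0.333,-0.048,12]]])

```text
time: 7.08
tool_pos: [0.5017, -0.116, 0.2389]
tcp_rot: [0.405, 2.557, -0.096]
wrist_force: [0.6, 1.0, -1.7]
width: 0.294
grip_force: 59.5
```

Emit:
play_rows(moves=[[[0.019,-0.014,0.014,0.094,0.331,-0.052,12],[0.019,-0.014,0.014,0.096,0.33,-0.056,12],[0.019,-0.014,0.014,0.098,0.329,-0.06,12],[0.01,-0.007,0.007,0.05,0.164,-0.031,12],[0,0,0,0,0,0,12]]])

```text
time: 7.5
tool_pos: [0.5014, 0.0064, 0.2383]
tcp_rot: [0.433, 2.533, -0.13]
wrist_force: [0.5, 1.1, -0.8]
width: 0.292
grip_force: 59.7
```

Emit:
play_rows(moves=[[[0,0,0,0,0,0,12],[0,0,0,0,0,0,12],[0,0,0,0,0,0,12]]])

```text
time: 7.75
tool_pos: [0.5017, 0.0009, 0.2392]
tcp_rot: [0.443, 2.531, -0.134]
wrist_force: [0.0, -0.7, -1.0]
width: 0.292
grip_force: 59.7
```

```bash
python3 - <<'E'
from h import *
np.set_printoptions(suppress=True)
plan(footpose([.037,0,.145],33),footpose([.037,0,.02],33))
o=np.array([*TRAY[0],0]);Z=Ro.from_euler('z',TRAY[1],degrees=True)
for n in("wrist","scene"):
    c=take(n,n+"5");T=Z.inv().apply((cloud(c)-o).reshape(-1,3)).reshape(400,640,3)
    m=(np.abs(T[...,1])<.07)&(T[...,0]<.0)&(T[...,0]>-.06)&(T[...,2]>.082)&(T[...,2]<.1)
    P=T[m]; 
    if len(P)>20: print(n,"rail x pct",np.round(np.percentile(P[:,0],[2,25,50,75,98]),4),"zmax",np.percentile(P[:,2],98),"slope",np.polyfit(P[:,1],P[:,0],1), "y",P[:,1].min(),P[:,1].max())
    m=(np.abs(T[...,1])<.07)&(T[...,0]>.02)&(T[...,0]<.07)&(T[...,2]>.0165)&(T[...,2]<.026)
    P=T[m]
    if len(P)>20: print(n,"stop top x",np.round(np.percentile(P[:,0],[2,50,98]),4),len(P))
    m=(np.abs(T[...,1])<.07)&(T[...,0]>-.01)&(T[...,0]<.03)&(T[...,2]<.012)&(T[...,2]>-.01)
    print(n,"floor z",np.median(T[m][:,2]))
E
```

```text
at [0.5017 0.0009 0.2392] t 7.75 F [ 0.  -0.7 -1. ] w 0.2922351916710217 g 59.716418981552124
1 rows; turn [-0.005  0.005 -0.   ]
   [-0.005, 0.005, -0.0, 0.021, 0.039, -0.004]
4 rows; turn [0. 0. 0.]
   [0.0, 0.0, 0.0, 0.17, -0.0, 0.262]
   [0.0, 0.0, 0.0, 0.17, -0.0, 0.262]
   [0.0, 0.0, 0.0, 0.17, -0.0, 0.262]
   [0.0, 0.0, 0.0, 0.17, -0.0, 0.262]
wrist rail x pct [-0.0348 -0.0335 -0.0313 -0.0284 -0.0244] zmax 0.09589988521125144 slope [ 0.00192508 -0.03073303] y -0.06999774505055897 0.06996464556606663
wrist stop top x [0.0457 0.048  0.0518] 683
wrist floor z 0.004963348386756118
scene rail x pct [-0.0338 -0.0298 -0.0268 -0.0246 -0.0228] zmax 0.09694654712824961 slope [ 0.00613606 -0.02742629] y -0.06672730087793803 0.06949432628454094
scene stop top x [0.0452 0.0485 0.0512] 110
scene floor z 0.005111527147197747
```

View pics/scene5.png

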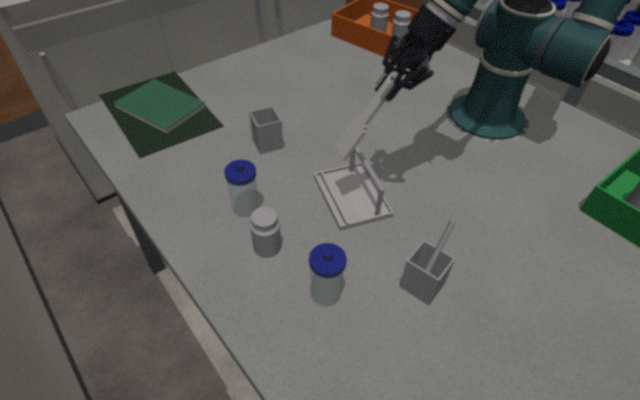

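The scene view shows the paddle held over the tray, blade end near (348,148), with the cup, rod, jars and canister undisturbed. The tray frame checks to within 1 mm, so I'll lower to 20 mm foot height.

Emit:
play_rows(moves=[[[-0.005,0.005,0,0.021,0.039,-0.004,12],[0,0,0,0.085,0,0.131,12],[0,0,0,0.085,0,0.131,12],[0,0,0,0.085,0,0.131,12],[0,0,0,0.085,0,0.131,12]]])

```text
time: 8.27
tool_pos: [0.5015, 0.0057, 0.1761]
tcp_rot: [0.443, 2.531, -0.13]
wrist_force: [0.3, -0.4, -1.4]
width: 0.299
grip_force: 59.8
```

Emit:
play_rows(moves=[[[0,0,0,0.085,0,0.131,12],[0,0,0,0.085,0,0.131,12],[0,0,0,0.085,0,0.131,12],[0,0,0,0,0,0,12],[0,0,0,0,0,0,12]]])

```text
time: 8.68
tool_pos: [0.5006, 0.0057, 0.1285]
tcp_rot: [0.442, 2.534, -0.131]
wrist_force: [0.9, -0.7, -0.7]
width: 0.293
grip_force: 59.6
```

```bash
python3 - <<'E'
from h import *
plan(footpose([.037,0,.02],33),footpose([.037,0,.0087],33))
s=bot.read_state();p=np.array(s["tool_pos"]);M=Ro.from_rotvec(s["tcp_rot"]);Z=Ro.from_euler('z',TRAY[1],degrees=True)
print("foot in tray",np.round(Z.inv().apply(p+M.apply(FOOT)-[*TRAY[0],0]),4))
E
```

```text
at [0.5006 0.0057 0.1285] t 8.68 F [ 0.9 -0.7 -0.7] w 0.29309109589595106 g 59.61206495761871
1 rows; turn [-0.    -0.003  0.001]
   [-0.0, -0.003, 0.001, 0.077, -0.002, 0.131]
1 rows; turn [0. 0. 0.]
   [0.0, 0.0, 0.0, 0.062, -0.0, 0.095]
foot in tray [0.0362 0.0002 0.0351]
```

Emit:
play_rows(moves=[[[0,0,0,0.054,0,0.084,12],[0,0,0,0.054,0,0.084,12],[0,0,0,0.022,0,0.034,12],[0,0,0,0,0,0,12]]])

```text
time: 9.02
tool_pos: [0.5005, 0.0061, 0.1039]
tcp_rot: [0.44, 2.535, -0.131]
wrist_force: [-0.6, -0.8, -1.2]
width: 0.296
grip_force: 59.7
```

Emit:
play_rows(moves=[[[0,0,0,0.005,0,0.008,12],[0,0,0,0.005,0,0.008,12],[0,0,0,0,0,0,12]]])

```text
time: 9.27
tool_pos: [0.5019, 0.0065, 0.104]
tcp_rot: [0.44, 2.532, -0.129]
wrist_force: [0.2, 0.3, -0.6]
width: 0.291
grip_force: 59.7
```

```bash
cat >> h.py <<'E'
def where():
    s=bot.read_state();p=np.array(s["tool_pos"]);M=Ro.from_rotvec(s["tcp_rot"]);Z=Ro.from_euler('z',TRAY[1],degrees=True)
    print("foot in tray",np.round(Z.inv().apply(p+M.apply(FOOT)-[*TRAY[0],0]),4),"F",np.round(s["wrist_force"],1))
    o=np.array([*TRAY[0],0])
    for n in("wrist","scene"):
        c=take(n);T=Z.inv().apply((cloud(c)-o).reshape(-1,3)).reshape(400,640,3);L=(cloud(c)-p)@M.as_matrix()
        P=L[(np.abs(L[...,0])<.012)&(np.abs(L[...,1])<.03)&(L[...,2]>0)&(L[...,2]<.095)&(T[...,2]>.022)&(T[...,0]>-.015)]
        if len(P)>20: print(n,len(P),"blade face tool x",np.round(np.percentile(P[:,0],[5,50,95]),4),"slope",np.polyfit(P[:,2],P[:,0],1)[0])
E
python3 - <<'E'
from h import *
where()
E
```

```text
foot in tray [0.0374 0.0016 0.0108] F [ 0.2  0.3 -0.6]
wrist 853 blade face tool x [-0.0013  0.0075  0.0078] slope 0.13688683554500014
scene 568 blade face tool x [-0.0036 -0.0015  0.0048] slope 0.006726817640302364
```

Emit:
play_rows(moves=[[[0,0,0,0.008,0,0.012,12],[0,0,0,0,0,0,12],[0,0,0,0,0,0,12]]])

```text
time: 9.62
tool_pos: [0.5018, 0.0064, 0.1024]
tcp_rot: [0.44, 2.532, -0.129]
wrist_force: [0.0, 0.8, -0.4]
width: 0.295
grip_force: 59.7
```

Emit:
play_rows(moves=[[[0,0,0,0.005,0,0.008,12],[0,0,0,0,0,0,12],[0,0,0,0,0,0,12]]])

```text
time: 9.87
tool_pos: [0.5022, 0.0065, 0.102]
tcp_rot: [0.44, 2.531, -0.129]
wrist_force: [-2.0, 0.0, 1.7]
width: 0.295
grip_force: 59.8
```

```bash
python3 - <<'E'
from h import *
where()
E
```

```text
foot in tray [0.0378 0.0017 0.0088] F [-2.   0.   1.7]
wrist 891 blade face tool x [-0.0011  0.0072  0.0075] slope 0.12357224885581224
scene 577 blade face tool x [-0.0037 -0.0016  0.0047] slope 0.0040295427800258014
```

Contact starts where expected. A small extra press, then release.

Emit:
play_rows(moves=[[[0,0,0,0.005,0,0.008,12],[0,0,0,0,0,0,12],[0,0,0,0,0,0,12]]])

```text
time: 10.22
tool_pos: [0.5027, 0.0065, 0.102]
tcp_rot: [0.44, 2.53, -0.129]
wrist_force: [-6.2, 1.2, 10.4]
width: 0.294
grip_force: 61.3
```

Emit:
play_rows(moves=[[[0,0,0,0,0,0,27],[0,0,0,0,0,0,30],[0,0,0,0,0,0,36],[0,0,0,0,0,0,45],[0,0,0,0,0,0,60]]])

```text
time: 10.63
tool_pos: [0.5014, 0.0063, 0.0999]
tcp_rot: [0.44, 2.533, -0.13]
wrist_force: [-0.2, -0.3, -0.0]
width: 0.65
grip_force: 0.0
```

```bash
python3 - <<'E'
from h import *
where(); strips([230,250,270,290]); take("scene","scene6")
E
```

```text
foot in tray [0.0368 0.0012 0.0066] F [-0.2 -0.3 -0. ]
wrist 928 blade face tool x [-0.0017  0.0053  0.0056] slope 0.08635331586803002
scene 583 blade face tool x [-0.0054 -0.0034  0.0028] slope -0.015492361119457681
w 0.6968018000800319 F [ 0.   0.2 -0.1]
230 y [-0.0111  0.0137] x,z mid [ 0.0059 -0.0138] [98 96 94]
250 y [-0.0359 -0.0298] x,z mid [ 0.0121 -0.0521] [86 85 85]
250 y [-0.0113 -0.0062] x,z mid [ 0.0061 -0.0384] [98 96 94]
250 y [-0.0053  0.0136] x,z mid [ 0.006  -0.0383] [97 96 93]
250 y [0.0302 0.0365] x,z mid [ 0.0116 -0.0513] [84 84 83]
270 y [-0.0435 -0.0391] x,z mid [ 0.0079 -0.0603] [50 50 51]
270 y [-0.0362 -0.0297] x,z mid [ 0.0112 -0.0671] [47 47 46]
270 y [-0.0113 -0.0064] x,z mid [ 0.0061 -0.0568] [97 96 93]
270 y [-0.0057  0.014 ] x,z mid [ 0.0061 -0.057 ] [96 94 91]
270 y [0.0304 0.037 ] x,z mid [ 0.0113 -0.0675] [44 44 44]
270 y [0.0396 0.0437] x,z mid [ 0.0076 -0.0599] [45 45 45]
290 y [-0.0331 -0.0296] x,z mid [ 0.0075 -0.0739] [42 42 41]
290 y [-0.0119  0.0138] x,z mid [ 0.0064 -0.0721] [96 94 91]
290 y [0.0304 0.0342] x,z mid [ 0.0066 -0.0724] [37 37 37]
```

View pics/scene6.png

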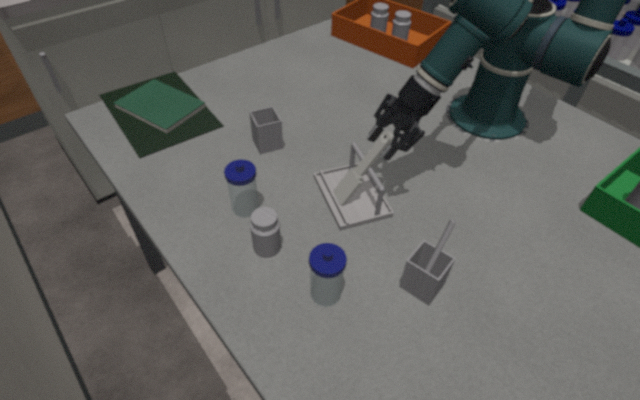

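The paddle stands on the tray (foot near (343,198), handle to (385,140)), leaning on the rail with the fingers open around it. Retreat straight back.

Emit:
play_rows(moves=[[[0,0,0,0,0,0,75],[0,0,0,0,0,-0.1,75],[0,0,0,0,0,-0.2,75],[0,0,0,0,0,-0.25,75],[0,0,0,0,0,-0.25,75]]])

```text
time: 11.25
tool_pos: [0.4594, 0.0209, 0.1673]
tcp_rot: [0.441, 2.534, -0.131]
wrist_force: [-0.4, 0.5, 0.7]
width: 0.878
grip_force: 0.0
```

Emit:
play_rows(moves=[[[0,0,0,0,0,-0.25,75],[0,0,0,0,0,-0.2,75],[0,0,0,0,0,0,75],[0,0,0,0,0,0,75],[0,0,0,0,0,0,75]]])

```text
time: 11.67
tool_pos: [0.4372, 0.0292, 0.2042]
tcp_rot: [0.44, 2.533, -0.13]
wrist_force: [0.7, -0.4, 0.2]
width: 0.88
grip_force: 0.0
```

```bash
python3 - <<'E'
from h import *
np.set_printoptions(suppress=True)
Z=Ro.from_euler('z',TRAY[1],degrees=True);o=np.array([*TRAY[0],0])
for k in range(2):
  for n in("scene","top"):
    c=take(n,f"{n}7{k}");T=Z.inv().apply((cloud(c)-o).reshape(-1,3)).reshape(400,640,3)
    P=T[(np.abs(T[...,1])<.05)&(T[...,2]>.105)&(T[...,2]<.19)&(np.abs(T[...,0]+.06)<.06)]
    B=T[(np.abs(T[...,1])<.05)&(T[...,2]>.03)&(T[...,2]<.07)&(T[...,0]<.05)&(T[...,0]>-.015)]
    A=np.r_[P,B];m=A.mean(0);v=np.linalg.svd(A-m,full_matrices=False)[2][0];v*=np.sign(v[2])
    print(n,len(P),len(B),"axis",v,"tilt",np.degrees(np.arccos(v[2])),"at floor",m+v*(.006-m[2])/v[2],"top z",P[:,2].max())
E
```

```text
scene 438 347 axis [-0.55685966 -0.0115658   0.83052607] tilt 33.84718413504828 at floor [0.04407274 0.00797438 0.006     ] top z 0.17738930359615906
top 465 300 axis [-0.55870355 -0.00168965  0.82936571] tilt 33.966363528411364 at floor [0.04745761 0.00028419 0.006     ] top z 0.17876943671076118
scene 438 344 axis [-0.55603623 -0.01018456  0.83109566] tilt 33.788546504174235 at floor [0.04386333 0.00775401 0.006     ] top z 0.1775567783807077
top 469 307 axis [-0.5581276  -0.00280275  0.8297504 ] tilt 33.92689306546314 at floor [0.04722781 0.00051282 0.006     ] top z 0.1784580956478189
```

View pics/scene71.png

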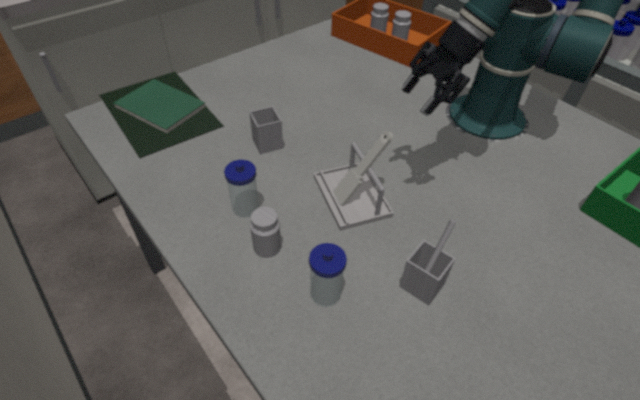

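The paddle stands still on its own, tilted about 34° with its foot centre near x = 39 mm, and the handle rests over the rail at (375,155). The gripper is clear, so I'll hand in.

```bash
python3 -c "
from workcell import bot
print(bot.finish_job())"
```

```text
the job is handed in; nothing more can be done
None
```

The paddle stands on the drip tray, blade down and leaning about 34° against the rail, with its foot between rail and foot stop; the job was handed in after about 12 of the 40 s, but no verdict was returned, and the rod, jars and canister look undisturbed in the last scene picture.

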